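Slide a spare drive roller home on the bent storage rail

ROBOT

A 7-joint arm with a two-finger parallel gripper is mounted at the origin on the work surface. World frame = base frame: x ahead of the robot, y to its left, z up, the work surface at z = 0. Lengths are in m, angles in degrees, forces in N, time in s.
With the tool pointing down it reaches from about 0.425 to 0.875 m from the base axis. Payload 4.7 kg.
Tool frame: the origin (TCP) lies at the very end of the fingers, on their centre line; the grasp point (between the pads) lies 19 mm behind it (env.grasp_offset is the distance from the TCP to the grasp point, in m); z points along the fingers, y is the line along which they close (so a half turn about z gives the same grasp; the last joint's range is limited). The gripper opens to 87 mm and grips with 3 to 60 N. Pads are 19 mm wide; open, the fingers measure 117 mm over their backs; the gripper's body (75 mm by 190 mm) begins 51 mm behind the grasp point.
Start: joints at [73.287, 18.392, -4.016, 83.108, 1.295, 78.541, -3.26], TCP at [0.196, -0.62, 0.223] pointing down, gripper open.
Joint ranges: [-163.93, 163.93], [-17.29, 119.83], [-79.2, 71.16], [3.27, 140.29], [-89.18, 269.18], [5.43, 117.66], [-154.24, 154.24]. Speed limits (degrees/s): [147.25, 147.25, 180, 180, 180, 180, 180].

INTERFACE

Orientations are given as [roll, pitch, yaw] about the fixed x, y, z axes, in that order (R = Rz(yaw) Ry(pitch) Rx(roll)).
In Python, from cell import env gives the robot as it stands. The module is installed in compiled form; this text tells all that it offers.
- The arm moves only by the tool drive_tool, never from a script. Its argument "moves" is one flat list of numbers, 5 for each row, row after row: the shift along the tool's x, y, z in units of 40 mm (1.0 is 40 mm), then the turn about the tool's z in units of 10 degrees (1.0 is 10 degrees), then the finger opening in mm, from 0 to 87. A call has 1 to 5 rows; each row is the pose to reach, as a shift and turn from the pose commanded when the call began, along the tool's axes at that moment; what a row does not reach only later rows make up. A row lasts 1/8 s, in which the tool goes at most 62.5 mm and 10.7 degrees, less where a joint would pass 70% of its speed; a pose out of reach is approached as far as the arm can. A call with a gripper value outside its range is refused whole. The fingers move at their own pace and stop on an object; "squeeze" is the grip in N (left out, the last holds). Time passes only in rows, so rows that repeat a pose let the fingers close. It gives the time, the measured TCP pose, the force, the opening and the grip force at its end, in the units of the state.
- env.get_obs(): the state, without advancing time (a new reading comes with each control period).
- env.read_camera(name): name is "scene" or "top" or "wrist"; returns (picture, depth): 400x640x3 uint8, red, green, blue; 400x640 float32, m along the optical axis (not along the pixel's ray), 0 where there is no reading.
- env.camera_model(name): a dict with "K" (3x3 intrinsics, pixels), "k1" (the pictures are not rectified: a ray, as slopes to the right and down, at radius r is drawn at 1 + k1 r^2 times it, then the intrinsics apply), "rvec" (rotation vector, rad) and "tvec" (3), from world to camera coordinates, as OpenCV has them; the wrist camera has in their place "tool_from_camera" (4x4, takes a point from camera to tool coordinates, whose origin is the TCP and whose axes are the flange's). Camera axes: x right, y down, z forward; pixel columns grow to the right and rows downward; lengths in m; the calibration is good to about 2 mm. A picture is of the moment at which its call begins: read the wrist's pose just before it. camera_model takes no time and is no camera call.
- env.sign_off(): hands the job in; it is judged then, once.
The state is a dict: "time_s": time; "qpos": joint angles; "joint_velocities": joint speeds; "effort": joint torques, N m; "tool_pos": TCP position; "tool_rot": TCP orientation; "force": force on the tool from outside, world axes, zero at the start; "wrist_torque": the same for the moment, N m; "grip_width": finger opening in m; "grasp_force": force on a finger pad.
Only numpy, scipy, OpenCV 4.12 (cv2) and the standard library are available. Lean on these libraries where they do the work, as an engineer would, in place of code of your own. Each camera call takes 0.05 s, during which the arm holds its last target. There are 200 camera calls.

TASK

Take the yellow drive roller out of its wooden cradle, thread it onto the open end of the bent steel storage rail and slide it round both bends until it is fully home against the red stop at the post, then let go and leave it hanging there. The rail was bent by hand, so feel your way along it gently and never force the roller; leave the other things on the bench where they are.

Things in the scene. Friction and masses are not known exactly. Their poses are not given: they have to be found in the camera images.
- roller_c (a point): Centre of the loose drive roller: yellow rigid ring with aluminium hub, 84 mm outer diameter, 10 mm wide between its flat faces, 15 mm bore right through (2.5 mm play all round the rod), 140 to 280 g. Its y axis is the bore's axis. It stands upright, bore level; best taken from above across its flat faces near the top of the rim, which leaves the bore free.
- cradle: Low fixed wooden cradle, 100 mm (x) by 34 mm (y) by 32 mm high, in which the roller stands between two cheeks, its centre 52 mm above the bench. Origin at the centre of its underside; its y axis is along the roller's axis.
- rail: Fixed dark steel base plate and post carrying a level, stiff, bright steel rod 10 mm thick, its centre line 150 mm above the bench all along. Origin on the bench below stop, same axes. Hand-made: each bend turns up to 12 degrees more or less than drawn, and the straight legs are longer or shorter than drawn, by up to 24 mm (leg at the stop), 12 mm (middle leg) and 22 mm (leg at the tip).
- stop (a point): Centre of the front face of the round red stop (30 mm diameter), on the rod's centre line. As drawn the rod runs from here 75 mm along -y, bends 70 degrees towards -x (centre line radius 40 mm, arc 49 mm), 65 mm straight, bends 70 degrees back to -y (same radius), 66 mm straight to the tip. The roller is home with its flat face on the stop, its centre 5 mm from here along -y.
- tip (a point): Centre of the rounded open end of the rod, on its centre line. Its y axis points only roughly inwards along the rod (up to 20 degrees off): it is no guide to the rod's true direction.
- spray_can: Upright spray can, 52 mm diameter, 170 mm tall; origin at the centre of its underside. To be left alone.
- tape_roll: White roll of tape lying flat, 70 mm diameter, 35 mm high; origin at the centre of its underside. To be left alone.
- brush: Hand brush lying on the bench, about 0.2 m long. To be left alone.
Not all that is in view belongs to the job. What is shaped like the part that bears roller_c but orange or pink is not meant.

How it is judged:
By the outcome, as a careful person would: the job done as asked, in the order asked, and still so for the second after the job is handed in, with the robot touching nothing.
It also fails if it takes over 72 s, if anything falls off the work surface, if the arm or the gripper's body presses on something with over 40 N, if the wrist force passes 120 N, or if a joint passes its speed limit or range.

## Working session

There is one attempt and no reset: what is moved stays moved. The work goes in short steps, Python scripts to look and compute and a tool call to move; the robot and the scene stay as the last step left them, time stands still between calls to the robot, and variables do not carry over. Pictures are saved under pics/ and viewed, at most 10 in all, crops included, and the job is handed in when it is done.

Besides the shell and the picture viewer there is one more tool, called after ">>>" as name(argument=value, ...) on one line, values as JSON. drive_tool: Moves the arm, as the interface text tells. Its arguments: {"type":"object","properties":{"moves":{"type":"array","items":{"type":"number"}},"squeeze":{"type":"number"}},"required":["moves"]}

```bash
mkdir -p pics
cat > h.py <<'E'
import numpy as np, cv2
from cell import env
def RT(name,obs=None):
    m=env.camera_model(name)
    if name=="wrist":
        from scipy.spatial.transform import Rotation as R
        o=obs; W=np.eye(4); W[:3,:3]=R.from_euler('xyz',o["tool_rot"],degrees=True).as_matrix(); W[:3,3]=o["tool_pos"]
        return m,W@np.array(m["tool_from_camera"])
    T=np.eye(4); T[:3,:3]=cv2.Rodrigues(np.array(m["rvec"],float))[0]; T[:3,3]=np.ravel(m["tvec"])
    return m,np.linalg.inv(T)
def rays(m,uv):
    uv=np.atleast_2d(uv).astype(float)
    p=cv2.undistortPoints(uv[:,None],np.array(m["K"],float),np.array([m["k1"],0,0,0,0.]))[:,0]
    return np.c_[p,np.ones(len(p))]
def onz(m,T,uv,z):
    d=rays(m,uv)@T[:3,:3].T; c=T[:3,3]
    return c+d*((z-c[2])/d[:,2])[:,None]
def bydepth(m,T,uv,dep):
    uv=np.atleast_2d(uv); d=dep[uv[:,1].astype(int),uv[:,0].astype(int)]
    return (rays(m,uv)*d[:,None])@T[:3,:3].T+T[:3,3]
def shot(name,tag):
    o=env.get_obs(); p,d=env.read_camera(name); m,T=RT(name,o)
    cv2.imwrite(f"pics/{tag}.png",p[:,:,::-1]); np.savez(f"{tag}.npz",p=p,d=d,T=T)
    return o,p,d,m,T
E
python3 - <<'E'
from h import *
o=env.get_obs(); print(o)
for n in ("scene","top"):
    o,p,d,m,T=shot(n,n); print(n,T[:3,3].round(3),m["k1"],m["K"][0][0])
a=cv2.imread("pics/scene.png");b=cv2.imread("pics/top.png")
E
```

```text
{'time_s': 0.0, 'qpos': array([73.28711624, 18.44082233, -4.01436349, 83.1756748 ,  1.29386739,
       78.53934638, -3.25815485]), 'joint_velocities': array([ 0.06047285, -0.04607785,  0.01468423, -0.02125392, -0.00911838,
       -0.01634787, -0.06993656]), 'effort': array([ 1.22344559e-04, -4.91285419e+01, -4.04483937e-01, -3.12528455e+01,
       -6.42550481e-02,  4.36899439e-02,  1.73968556e-04]), 'tool_pos': array([ 0.19546313, -0.61933512,  0.22143459]), 'tool_rot': array([-1.79889331e+02,  4.95495091e-03,  1.75231661e+01]), 'force': array([ 0.29402615, -0.12093025, -0.04041017]), 'wrist_torque': array([-0.00232662,  0.00139754, -0.00038511]), 'grasp_force': 0.0, 'grip_width': 0.08705048807856679}
scene [ 0.999 -0.805  1.115] 0.038733168749340886 467.54493075426694
top [ 0.424 -0.037  1.262] 0.04416873050778029 483.275914030333
```

View pics/scene.png

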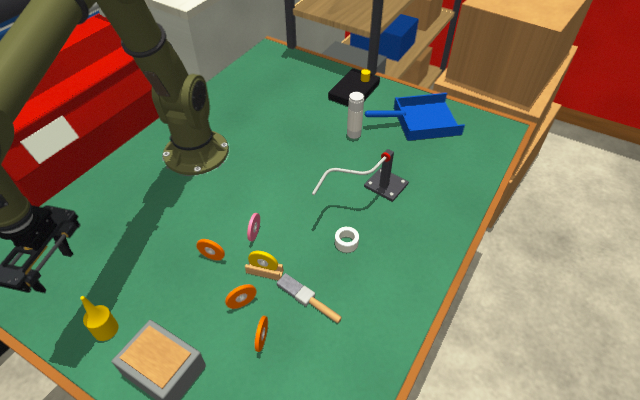

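View pics/top.png

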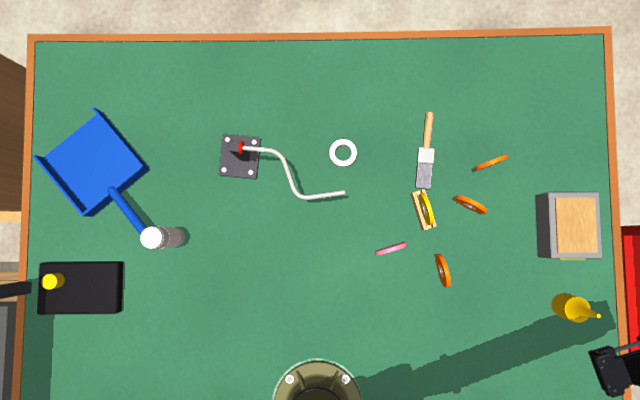

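The top picture shows these candidates. Yellow ring in the wooden cradle: top (424,210), scene (263,262). Orange rings: top (490,162), (470,204), (443,270). Pink ring: (391,248). Yellow oiler: (575,308). Yellow knob: (50,282). By the description I choose the ring at (424,210). The rail runs from the stop at (241,147) to the tip at (344,193).

```bash
cat > meas.py <<'E'
from h import *
z=np.load("top.npz");p,d,T=z["p"],z["d"],z["T"];m,_=RT("top")
a=cv2.resize(p[100:270,200:520],None,fx=2.5,fy=2.5,interpolation=cv2.INTER_CUBIC); cv2.imwrite("pics/crop.png",a[:,:,::-1])
hsv=cv2.cvtColor(p,cv2.COLOR_RGB2HSV)
# roller top
k=np.zeros(p.shape[:2],np.uint8);k[175:240,400:450]=1
y=((hsv[...,0]>22)&(hsv[...,0]<34)&(hsv[...,1]>180)&(hsv[...,2]>120)).astype(np.uint8)*k
v,u=np.nonzero(y); print("roller px",len(u),u.mean(),v.mean())
X=bydepth(m,T,np.c_[u,v],d); top=X[X[:,2]>.07]; print("ztop",X[:,2].max(),len(top)); c=top.mean(0)
w,V=np.linalg.eigh(np.cov(top[:,:2].T)); print("top centre",c.round(4),"dir in-plane",V[:,1],"lens",np.sqrt(w))
# cradle
# rail
k[:]=0;k[138:210,246:352]=1
r=((hsv[...,1]<70)&(hsv[...,2]>125)).astype(np.uint8)*k
n,lab,st,_=cv2.connectedComponentsWithStats(r); i=1+np.argmax(st[1:,4]); r=lab==i
v,u=np.nonzero(r); P=onz(m,T,np.c_[u,v],.15); print("rail",st[i],"depth z",np.median(bydepth(m,T,np.c_[u,v],d)[:,2]))
for yy in np.arange(P[:,1].min(),P[:,1].max(),.008):
    s=abs(P[:,1]-yy)<.004
    if s.any(): print(yy.round(3),P[s,0].mean().round(4),(np.ptp(P[s,0])).round(3),s.sum())
rd=((hsv[...,0]<6)|(hsv[...,0]>174))&(hsv[...,1]>150)&(hsv[...,2]>80)
v,u=np.nonzero(rd[135:165,225:260]);uv=np.c_[u+225,v+135];Q=onz(m,T,uv,.15);print("stop",Q.min(0),Q.max(0),uv.mean(0))
E
python3 meas.py
```

```text
roller px 172 427.0639534883721 208.19767441860466
ztop 1.2622749447807697 134
top centre [ 0.4904 -0.2706  0.0957] dir in-plane [0.01998873 0.99980021] lens [0.02077302 0.02143437]
rail [246 146 100  54 649] depth z 0.15408816824588834
-0.07 0.5266 0.009 8
-0.062 0.5263 0.012 21
-0.054 0.5243 0.009 15
-0.046 0.5241 0.012 21
-0.038 0.5221 0.009 15
-0.03 0.5218 0.012 21
-0.022 0.5199 0.009 15
-0.014 0.52 0.009 15
-0.006 0.518 0.012 21
0.002 0.5177 0.009 15
0.01 0.5158 0.012 21
0.018 0.5155 0.009 15
0.026 0.5159 0.012 21
0.034 0.5188 0.012 17
0.042 0.5254 0.023 30
0.05 0.5397 0.037 38
0.058 0.5585 0.051 62
0.066 0.5813 0.047 46
0.074 0.5981 0.035 36
0.082 0.6115 0.026 31
0.09 0.6199 0.016 18
0.098 0.624 0.014 22
0.106 0.6259 0.009 15
0.114 0.6271 0.012 22
0.122 0.6284 0.009 15
0.13 0.6284 0.009 15
0.138 0.6302 0.012 20
0.146 0.6309 0.009 15
0.154 0.6312 0.009 19
stop [0.61927678 0.16684238 0.15      ] [0.64756882 0.17846849 0.15      ] [240.22641509 147.43396226]
```

View pics/crop.png

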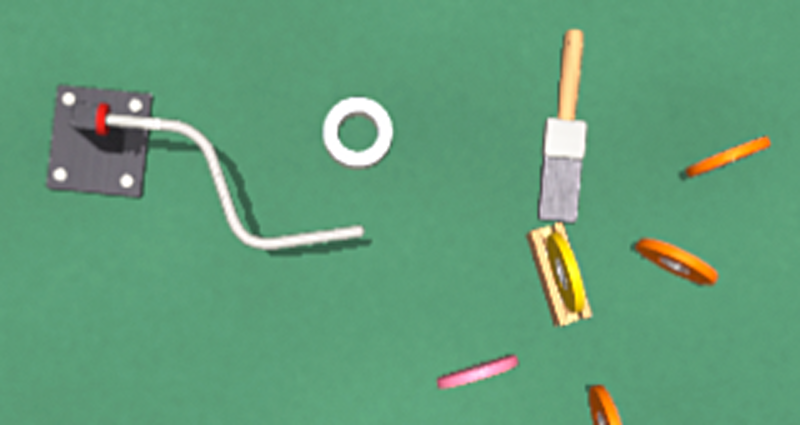

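The crop confirms the yellow ring in the cradle, at crop (570,270), with the brush bristles just beyond one end. The roller depths included pixels with no reading, so I'll redo those and also get the post height.

Run:
```python
from h import *
for n in("top","scene"):
    z=np.load(n+".npz");p,d,T=z["p"],z["d"],z["T"];m,_=RT(n)
    hsv=cv2.cvtColor(p,cv2.COLOR_RGB2HSV)
    k=np.zeros(p.shape[:2],bool)
    if n=="top":k[175:240,400:450]=1
    else:k[235:285,235:290]=1
    y=((hsv[...,0]>23)&(hsv[...,0]<34)&(hsv[...,1]>180)&(hsv[...,2]>100))&k&(d>0)
    v,u=np.nonzero(y);X=bydepth(m,T,np.c_[u,v],d);X=X[(X[:,2]<.1)&(X[:,2]>.02)]
    lo,hi=X.min(0),X.max(0);w,V=np.linalg.eigh(np.cov(X.T));print(n,len(X),"min",lo,"max",hi,"normal",V[:,0],np.sqrt(w))
    s=X[X[:,2]>.08];print(" top pts",len(s),s.mean(0)); 
    w,V=np.linalg.eigh(np.cov(s[:,:2].T));print("  dir",V[:,1],np.sqrt(w))
    if n=="top": b=(slice(125,180),slice(215,262))
    else: b=(slice(140,195),slice(370,405))
    vv,uu=np.mgrid[b];uv=np.c_[uu.ravel(),vv.ravel()];uv=uv[d[uv[:,1],uv[:,0]]>0]
    X=bydepth(m,T,uv,d);s=X[X[:,2]>.13];print(" post/stop z max",np.sort(s[:,2])[-8:],"hi pts",s[s[:,2]>.16].min(0),s[s[:,2]>.16].max(0))
```

```text
top 126 min [ 0.45622954 -0.28553051  0.03348247] max [ 0.52794464 -0.25797042  0.09741026] normal [-0.27524016  0.96071531  0.03562224] [0.00325666 0.01374434 0.02154752]
 top pts 96 [ 0.49100652 -0.27297094  0.08993492]
  dir [-0.96060849 -0.27790526] [0.00279015 0.01730484]
 post/stop z max [0.16570949 0.16605717 0.16608645 0.16616842 0.1665188  0.16715377
 0.16750526 0.16872809] hi pts [0.62415003 0.14152798 0.16017969] [0.6454586  0.1973288  0.16872809]
scene 337 min [ 0.45492167 -0.28979346  0.02471586] max [ 0.53367739 -0.2582254   0.09632342] normal [ 0.29131379 -0.95579568  0.039886  ] [0.00223453 0.02043399 0.02326681]
 top pts 103 [ 0.49548304 -0.27488245  0.08768486]
  dir [-0.95115728 -0.30870671] [0.00303057 0.01586263]
 post/stop z max [0.16455491 0.16469443 0.16491531 0.16555196 0.1664085  0.16641522
 0.16737638 0.16771554] hi pts [0.62193408 0.16304865 0.16019309] [0.64708232 0.1939069  0.16771554]
```

>>> drive_tool(moves=[6.2, -3.8, 0, 0, 87, 6.2, -3.8, 0, 0, 87, 6.2, -3.8, 0, 0, 87, 6.2, -3.8, 0, 0, 87, 6.2, -3.8, 0, 0, 87])

```text
time_s: 0.72
tool_pos: [0.3886, -0.3969, 0.2223]
tool_rot: [-180.0, -0.0, 17.7]
force: [-0.5, 0.2, -0.9]
grip_width: 0.0872
grasp_force: 0.0
```

>>> drive_tool(moves=[3.5, -2.2, 0.5, 0, 87, 3.5, -2.2, 0.5, 0, 87, 3.5, -2.2, 0.5, 0, 87, 3.5, -2.2, 0.5, 0, 87])

```text
time_s: 1.23
tool_pos: [0.4955, -0.2695, 0.2017]
tool_rot: [-179.9, -0.0, 18.0]
force: [-0.0, -0.9, 0.2]
grip_width: 0.0869
grasp_force: 0.0
```

Run:
```python
from h import *
o,p,d,m,T=shot("wrist","w1"); print(o["tool_pos"],o["tool_rot"],o["qpos"].round(1),o["time_s"])
hsv=cv2.cvtColor(p,cv2.COLOR_RGB2HSV)
y=((hsv[...,0]>23)&(hsv[...,0]<34)&(hsv[...,1]>180)&(hsv[...,2]>100))&(d>0)
v,u=np.nonzero(y);X=bydepth(m,T,np.c_[u,v],d);print(len(X),X.min(0),X.max(0))
s=X[X[:,2]>X[:,2].max()-.015];c=s.mean(0);w,V=np.linalg.eigh(np.cov(s[:,:2].T));print("top",c,V[:,1],np.sqrt(w),np.degrees(np.arctan2(V[1,1],V[0,1])))
print("mid ends",np.median(X,0)); A=X[:,:2]@V[:,1]; print("x mid along dir",(A.min()+A.max())/2, c[:2]@V[:,1], "perp",c[:2]@V[:,0],V[:,0])
```

```text
[ 0.49548428 -0.26954731  0.20173586] [-1.79865988e+02 -2.38970326e-02  1.79678507e+01] [ 45.4   9.9 -21.8  96.6   3.7  74.3 -49.1] 1.225
236 [ 0.45977963 -0.2864038   0.0583866 ] [ 0.53123458 -0.26126633  0.0938644 ]
top [ 0.48711393 -0.27593345  0.08820752] [-0.96179834 -0.27375893] [0.00217069 0.01764227] -164.11193177689145
mid ends [ 0.48284697 -0.27671749  0.08857464]
x mid along dir -0.40226370742999884 -0.3929661232116808 perp 0.39874412320136376 [ 0.27375893 -0.96179834]
```

View pics/w1.png

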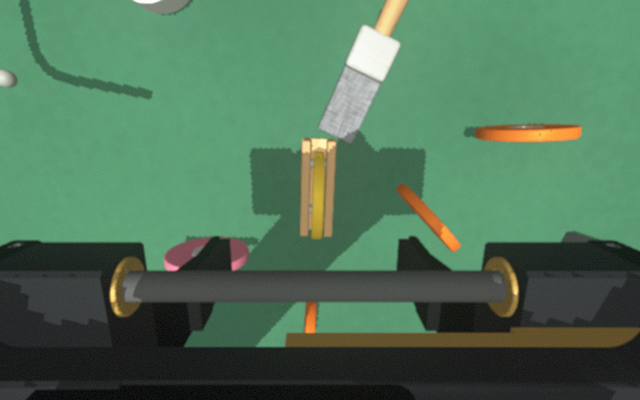

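The wrist view shows the roller at (318,195), in its cradle and centred between the fingers. The pink ring at (205,255) and the brush at (345,115) are clear of them. I'll descend with a reduced opening.

>>> drive_tool(moves=[0, 0.1, 1.0, 0.17, 46, 0, 0.1, 2.2, 0.17, 46, 0, 0.1, 3.0, 0.17, 46, 0, 0.1, 3.1, 0.17, 46, 0, 0.1, 3.1, 0.17, 46])

```text
time_s: 1.9
tool_pos: [0.4946, -0.2793, 0.0794]
tool_rot: [179.9, -0.0, 15.7]
force: [-1.0, -0.1, -0.4]
grip_width: 0.0489
grasp_force: 0.0
```

>>> drive_tool(moves=[0, 0, 0, 0, 4, 0, 0, 0, 0, 4, 0, 0, 0, 0, 4, 0, 0, 0, 0, 4, 0, 0, 0, 0, 4], squeeze=25)

```text
time_s: 2.52
tool_pos: [0.4947, -0.2775, 0.0787]
tool_rot: [-180.0, 0.0, 15.8]
force: [0.2, 0.7, 2.4]
grip_width: 0.0098
grasp_force: 24.6
```

>>> drive_tool(moves=[0, 0, 0.6, 0, 4, 0, 0, 0, 0, 4, 0, 0, -0.8, 0, 4, 0, 0, -2.0, 0, 4, 0, 0, -3.0, 0, 4], squeeze=50)

```text
time_s: 3.15
tool_pos: [0.4944, -0.278, 0.1996]
tool_rot: [180.0, 0.0, 15.8]
force: [1.1, 0.2, -2.9]
grip_width: 0.0099
grasp_force: 49.8
```

My first row contained a slip: it went 24 mm down instead of up. I'll check how the roller now sits in the fingers.

Run:
```python
from h import *
o,p,d,m,T=shot("scene","s2"); print(o["tool_pos"],o["force"],o["wrist_torque"],o["time_s"])
hsv=cv2.cvtColor(p,cv2.COLOR_RGB2HSV)
y=((hsv[...,0]>23)&(hsv[...,0]<34)&(hsv[...,1]>170)&(hsv[...,2]>90))&(d>0)
v,u=np.nonzero(y);X=bydepth(m,T,np.c_[u,v],d)
k=np.linalg.norm(X-[.4944,-.278,.17],axis=1)<.08;X=X[k];u,v=u[k],v[k];print(len(X),X.min(0),X.max(0),u.mean(),v.mean())
w,V=np.linalg.eigh(np.cov(X.T));print("normal",V[:,0],np.sqrt(w))
a=p[max(0,int(v.mean())-75):int(v.mean())+75,max(0,int(u.mean())-100):int(u.mean())+100]
cv2.imwrite("pics/s2c.png",cv2.resize(a,None,fx=4,fy=4)[:,:,::-1])
```

```text
[ 0.49438001 -0.27798321  0.199635  ] [ 1.07927448  0.24163771 -2.8613253 ] [-0.03920852 -0.00710868 -0.00886448] 3.15
193 [ 0.48907771 -0.2833405   0.14270541] [ 0.53043469 -0.26562164  0.22131404] 263.85492227979273 235.05699481865284
normal [ 0.29532007 -0.95530671  0.01323447] [0.00195198 0.00869868 0.02208403]
```

View pics/s2c.png

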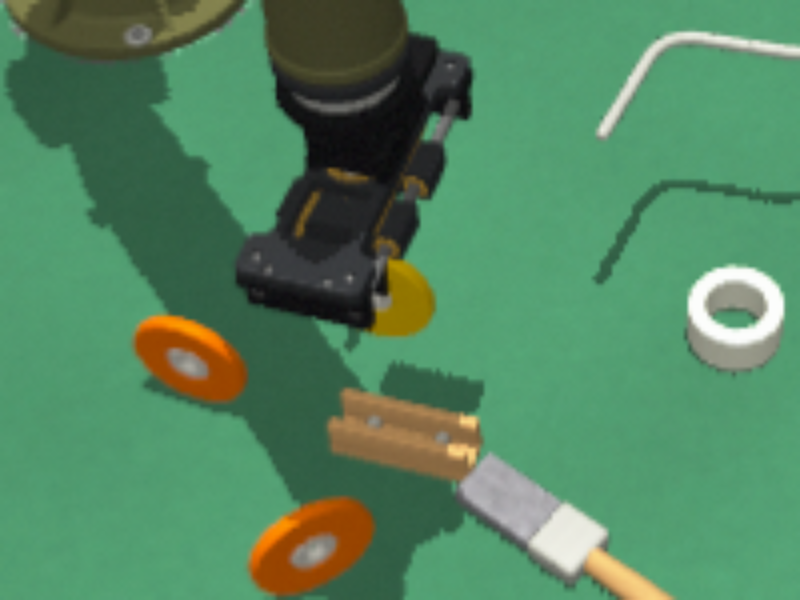

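The scene crop shows the roller held, seen at crop (400,300), and the cradle empty. It slid about 7 mm deeper in the grip. I'll move to a pose in front of the tip and turn.

>>> drive_tool(moves=[1.0, -1.3, -0.4, -1, 4, 1.9, -2.6, -0.4, -2, 4, 1.9, -3.1, -0.4, -3, 4, 1.9, -3.1, -0.4, -4, 4, 1.9, -3.1, -0.4, -5, 4])

```text
time_s: 3.82
tool_pos: [0.5335, -0.1374, 0.2137]
tool_rot: [-179.9, 0.0, 66.2]
force: [-0.4, -0.0, -1.8]
grip_width: 0.0096
grasp_force: 49.8
```

>>> drive_tool(moves=[0, 0, 0, -1, 4, 0, 0, 0, -2, 4, 0, 0, 0, -3, 4, 0, 0, 0, -4, 4, 0, 0, 0, -5, 4])

```text
time_s: 4.45
tool_pos: [0.5334, -0.138, 0.2136]
tool_rot: [-179.9, -0.1, 116.2]
force: [0.4, 0.6, -2.3]
grip_width: 0.0097
grasp_force: 49.8
```

>>> drive_tool(moves=[0, 0, 0, -1, 4, 0, 0, 0, -2, 4, 0, 0, 0, -3, 4, 0, 0, 0, -4, 4, 0, 0, 0, -5, 4])

```text
time_s: 5.08
tool_pos: [0.5334, -0.138, 0.2136]
tool_rot: [-180.0, -0.1, 166.2]
force: [0.2, -0.4, -2.6]
grip_width: 0.0101
grasp_force: 49.8
```

>>> drive_tool(moves=[0, 0, 0, -1, 4, 0, 0, 0.5, -2, 4, 0, 0, 0.9, -2.1, 4, 0, 0, 0.9, -2.1, 4, 0, 0, 0.9, -2.1, 4])

```text
time_s: 5.7
tool_pos: [0.5341, -0.138, 0.1788]
tool_rot: [-180.0, 0.0, -173.3]
force: [-0.4, 0.3, -2.9]
grip_width: 0.0101
grasp_force: 49.8
```

```bash
cat > look.py <<'E'
from h import *
import sys
tag=sys.argv[1]
o,p,d,m,T=shot("wrist",tag+"w"); print(o["tool_pos"],o["tool_rot"],o["qpos"].round(0),o["time_s"],o["force"].round(1))
c=o["tool_pos"]
o,p,d,m,T=shot("scene",tag+"s")
hsv=cv2.cvtColor(p,cv2.COLOR_RGB2HSV)
y=((hsv[...,0]>23)&(hsv[...,0]<34)&(hsv[...,1]>150)&(hsv[...,2]>60))&(d>0)
v,u=np.nonzero(y);X=bydepth(m,T,np.c_[u,v],d);k=np.linalg.norm(X-(c-[0,0,.02]),axis=1)<.07;X=X[k];u,v=u[k],v[k]
print(len(X),X.min(0).round(4),X.max(0).round(4),u.mean(),v.mean());w,V=np.linalg.eigh(np.cov(X.T));print("normal",V[:,0],np.sqrt(w))
a=p[int(v.mean())-75:int(v.mean())+75,int(u.mean())-70:int(u.mean())+130]
cv2.imwrite(f"pics/{tag}c.png",cv2.resize(a,None,fx=4,fy=4,interpolation=cv2.INTER_CUBIC)[:,:,::-1]); print("crop origin",int(u.mean())-70,int(v.mean())-75)
E
python3 look.py p
```

```text
[ 0.53412653 -0.13797149  0.178765  ] [-1.79994894e+02  1.39384875e-02 -1.73263917e+02] [ 49.  12. -41. 100.   8.  72. 102.] 5.7 [-0.4  0.3 -2.9]
263 [ 0.5147 -0.1481  0.1231] [ 0.5834 -0.1287  0.2075] 309.0608365019011 211.0722433460076
normal [ 0.1303078  -0.99051785  0.04352319] [0.00236225 0.01359288 0.0251219 ]
crop origin 239 136
```

View pics/pc.png

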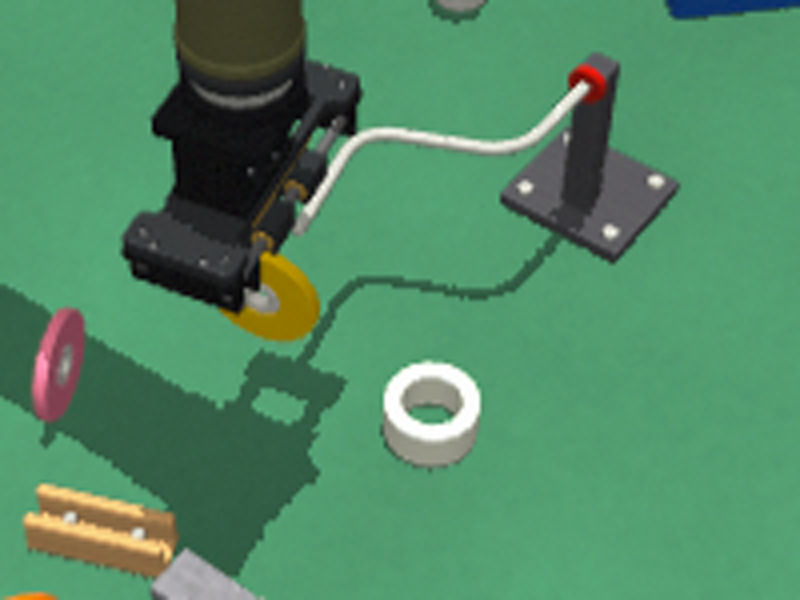

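View pics/pw.png

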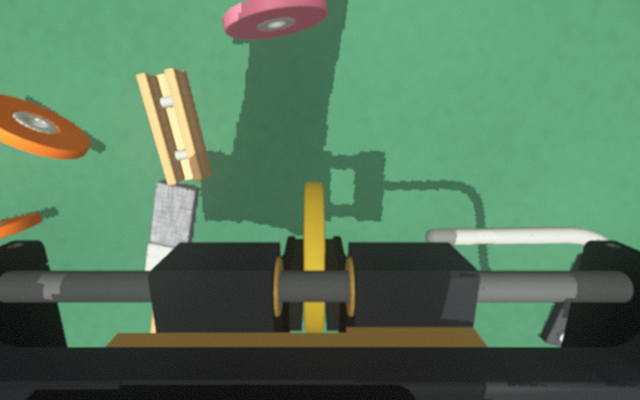

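The scene crop shows the roller held in front of the tip, with the tip at crop (305,225) and the bore at crop (262,298). The wrist view has the rod from (432,236) to (600,238), roughly along tool y. I'll fit the roller centre relative to the TCP, and the rod line.

```bash
cat > fit.py <<'E'
from h import *
import sys
from scipy.optimize import least_squares
from scipy.spatial.transform import Rotation as R
tag=sys.argv[1]; tcp=np.array(eval(sys.argv[2])); yaw=float(sys.argv[3])
Rt=R.from_euler('xyz',[180,0,yaw],degrees=True).as_matrix(); ex,ey=Rt[:,0],Rt[:,1]
z=np.load(tag+"s.npz");p,d,T=z["p"],z["d"],z["T"];m,_=RT("scene");C=T[:3,3]
hsv=cv2.cvtColor(p,cv2.COLOR_RGB2HSV)
y=((hsv[...,0]>23)&(hsv[...,0]<34)&(hsv[...,1]>150)&(hsv[...,2]>60)).astype(np.uint8)
n,lab,st,ce=cv2.connectedComponentsWithStats(y)
X=[(i,np.linalg.norm(bydepth(m,T,ce[i].round()[None],d)[0]-tcp)) for i in range(1,n) if st[i,4]>60]; i=min(X,key=lambda t:t[1])[0]
c=cv2.findContours((lab==i).astype(np.uint8),cv2.RETR_EXTERNAL,cv2.CHAIN_APPROX_NONE)[0][0][:,0].astype(float)
g=(hsv[...,0]>50)&(hsv[...,0]<90)&(hsv[...,1]>80)  # green bench outside
pts=[]
near=-np.sign((C-tcp)@ey)*-1
def pl(uv,off):
    D=rays(m,uv)@T[:3,:3].T; t=((tcp+off*ey-C)@ey)/(D@ey); Q=C+D*t[:,None]-tcp; return np.c_[Q@ex,Q[:,2]]
u0,v0=c.mean(0)
k=[q for q in c if g[int(q[1])-3:int(q[1])+4,int(q[0])-3:int(q[0])+4].any()]; k=np.array(k)
# shift outline half a pixel outward
k=k+0.5*(k-c.mean(0))/np.linalg.norm(k-c.mean(0),axis=1)[:,None]
A,B=pl(k,near*.005),pl(k,-near*.005)
def res(s):  # silhouette: the face whose circle reaches farther out
    a=np.hypot(*(A-s).T);b=np.hypot(*(B-s).T);return np.minimum(a,b)-.042
s=least_squares(res,[0,-.02],loss="soft_l1",f_scale=.001);print("roller centre in tool x, world dz:",s.x.round(4),"rms",np.sqrt((res(s.x)**2).mean()),len(k))
z=np.load(tag+"w.npz");p,d,T=z["p"],z["d"],z["T"];m,_=RT("wrist",env.get_obs())
hsv=cv2.cvtColor(p,cv2.COLOR_RGB2HSV)
r=((hsv[...,1]<50)&(hsv[...,2]>130)).astype(np.uint8);r[:, :400]=0; r[:150]=0
n,lab,st,ce=cv2.connectedComponentsWithStats(r); i=1+np.argmax(st[1:,4]); print("rod px",st[i])
v,u=np.nonzero(lab==i);P=onz(m,T,np.c_[u,v],.15)-tcp;a=P@ey;b=P@ex
for q in np.arange(a.min(),a.max(),.01):
    k=abs(a-q)<.005;print("toolY",q.round(4),"toolX mid",((b[k].min()+b[k].max())/2).round(4),"w",np.ptp(b[k]).round(4))
yl=((hsv[...,0]>20)&(hsv[...,0]<36)&(hsv[...,1]>150)); v,u=np.nonzero(yl[160:240,280:350]);j=v.argmin();t=[u[j]+280,v[j]+160]
D=(rays(m,t)@T[:3,:3].T)[0];E=T[:3,3]-tcp
# tangent: distance of centre (X,dz) to the ray in tool x-z plane = 42 mm
nx,nz=-D[2],D@ex; L=np.hypot(nx,nz)
for dz in (-.014,-.017,-.02):
    X=[( sg*.042*L+nx*(E@ex)+nz*E[2]-nz*dz)/nx for sg in(-1,1)]; print("wrist rim",t,"dz",dz,"toolX",np.round(X,4))
E
python3 fit.py p [.53413,-.13797,.178765] -173.26
```

```text
roller centre in tool x, world dz: [-0.0058 -0.0151] rms 0.010028639898327727 55
rod px [ 428  227  180   19 2675]
toolY 0.0686 toolX mid 0.0005 w 0.0077
toolY 0.0786 toolX mid -0.0001 w 0.009
toolY 0.0886 toolX mid -0.0001 w 0.0103
toolY 0.0986 toolX mid -0.0001 w 0.0103
toolY 0.1086 toolX mid -0.0001 w 0.0103
toolY 0.1186 toolX mid 0.0002 w 0.0097
toolY 0.1286 toolX mid 0.0006 w 0.0103
toolY 0.1386 toolX mid 0.0006 w 0.0103
toolY 0.1486 toolX mid 0.0006 w 0.0103
toolY 0.1586 toolX mid -0.0001 w 0.0116
toolY 0.1686 toolX mid -0.0007 w 0.009
wrist rim [np.int64(307), np.int64(183)] dz -0.014 toolX [-0.0072  0.0786]
wrist rim [np.int64(307), np.int64(183)] dz -0.017 toolX [-0.0078  0.078 ]
wrist rim [np.int64(307), np.int64(183)] dz -0.02 toolX [-0.0085  0.0773]
```

```bash
sed -i 's/^z=np.load(tag+"w.npz")/for lim in (.008,.004,.0025):\n    q=abs(res(s.x))<lim; A,B=A[q],B[q]; s=least_squares(res,s.x); print("inliers",len(A),s.x.round(4),np.sqrt((res(s.x)**2).mean()),"spread x,z",np.ptp(A,axis=0))\n&/' fit.py; python3 fit.py p [.53413,-.13797,.178765] -173.26 | grep -E "inl|centre"
python3 - <<'E'
from h import *
# hub/bore: aluminium and bore pixels in scene crop near (304,210)
z=np.load("ps.npz");p,d,T=z["p"],z["d"],z["T"];m,_=RT("scene")
hsv=cv2.cvtColor(p,cv2.COLOR_RGB2HSV)
w=np.zeros((400,640),bool);w[203:220,297:315]=1
h=w&(hsv[...,1]<90)&(hsv[...,2]>90);v,u=np.nonzero(h);print(len(u),u.min(),u.max(),v.min(),v.max())
print(p[203:218,298:314].sum(2))
E
```

```text
roller centre in tool x, world dz: [-0.0058 -0.0151] rms 0.010028639898327727 55
inliers 49 [-0.006  -0.0151] 0.002347142708649174 spread x,z [0.07520493 0.09586406]
inliers 43 [-0.0056 -0.0149] 0.001295294240837624 spread x,z [0.07520493 0.09586406]
inliers 41 [-0.0056 -0.0149] 0.0011703555347411737 spread x,z [0.07520493 0.09586406]
46 299 308 207 219
[[112  74 166 154  45  47 211 264 265 266 280 307 329 328 323 322]
 [ 82  55 182  85  48  45 208 263 267 265 264 274 283 329 320 318]
 [ 61  45 140  52  55  56 210 263 261 264 267 266 269 279 322 316]
 [ 51  37  58  41  45  47 259 262 263 265 263 266 267 265 274 310]
 [ 49  42  55  51  49  49 384 385 305 263 263 267 266 265 266 274]
 [ 44  54 346 246 117 121 387 398 420 299 264 262 265 265 264 266]
 [ 41  41 322 368 404 440 399 370 399 417 270 263 262 265 266 268]
 [ 41  36 302 435 479 497 488 472 377 386 320 261 263 265 266 267]
 [ 35  61 298 405 474 503 499 461 365 380 378 265 262 263 262 264]
 [ 34 125 260 374 405 449 449 421 384 383 383 260 262 265 262 261]
 [ 54 163 258 320 372 386 396 384 373 377 324 264 262 262 265 263]
 [142 247 263 273 274 324 337 355 348 335 263 263 263 266 262 263]
 [243 263 264 262 264 270 269 270 274 272 266 263 264 264 266 261]
 [262 261 262 260 264 266 265 264 263 264 262 263 260 263 263 263]
 [333 267 260 262 263 263 264 263 264 263 266 263 262 262 262 265]]
```

>>> drive_tool(moves=[0.17, 0.4, 0.35, 0, 4, 0.17, 0.8, 0.35, 0, 4, 0.17, 1.2, 0.35, 0, 4, 0.17, 1.2, 0.35, 0, 4])

```text
time_s: 6.3
tool_pos: [0.5221, -0.0891, 0.1655]
tool_rot: [-180.0, 0.1, -173.0]
force: [0.2, -0.2, -2.9]
grip_width: 0.0095
grasp_force: 49.8
```

>>> drive_tool(moves=[0, 0.1, 0, 0, 4, 0, 0.2, 0, 0, 4, 0, 0.3, 0, 0, 4, 0, 0.4, 0, 0, 4, 0, 0.5, 0, 0, 4])

```text
time_s: 6.92
tool_pos: [0.5191, -0.071, 0.1645]
tool_rot: [-180.0, -0.0, -173.2]
force: [0.3, 0.3, -3.4]
grip_width: 0.0098
grasp_force: 49.8
```

>>> drive_tool(moves=[0, 0.1, 0, 0, 4, 0, 0.2, 0, 0, 4, 0, 0.3, 0, 0, 4, 0, 0.3, 0, 0, 4])

```text
time_s: 7.42
tool_pos: [0.5176, -0.0589, 0.1646]
tool_rot: [-180.0, -0.0, -173.1]
force: [0.3, -0.4, -2.5]
grip_width: 0.0095
grasp_force: 49.8
```

```bash
python3 look.py q
```

```text
[ 0.51764877 -0.05889649  0.16455993] [-1.7999734e+02 -1.4178910e-03 -1.7313754e+02] [ 45.   8. -45. 104.   6.  70.  96.] 7.425 [ 0.3 -0.4 -2.5]
257 [ 0.4925 -0.0693  0.1054] [ 0.5667 -0.0521  0.1925] 318.1906614785992 193.76653696498053
normal [ 0.12825241 -0.99142072  0.02522453] [0.00205433 0.01485106 0.02625457]
crop origin 248 118
```

View pics/qc.png

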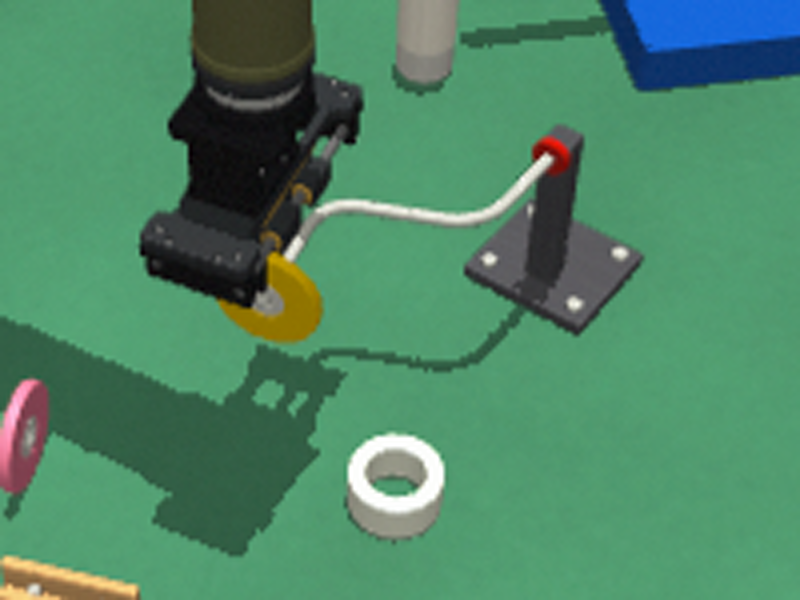

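The crop shows the roller on the end of the rod at crop (265,300), with the rod leaving behind it and no contact force. Next I'll fit the rail's legs and work out the rows along it.

```bash
cat > path.py <<'E'
from h import *
import sys
z=np.load("top.npz");p,T=z["p"],z["T"];m,_=RT("top")
hsv=cv2.cvtColor(p,cv2.COLOR_RGB2HSV);k=np.zeros(p.shape[:2],np.uint8);k[138:210,246:352]=1
r=((hsv[...,1]<70)&(hsv[...,2]>125)).astype(np.uint8)*k
n,lab,st,_=cv2.connectedComponentsWithStats(r);r=lab==1+np.argmax(st[1:,4])
v,u=np.nonzero(r);P=onz(m,T,np.c_[u,v],.15)[:,:2]
def line(s):
    l=cv2.fitLine(P[s].astype(np.float32),cv2.DIST_L2,0,1e-4,1e-4).ravel().astype(float);d=l[:2]*np.sign(l[1]);return d,l[2:]
L=[line((P[:,1]>-.065)&(P[:,1]<.012)),line((P[:,0]>.549)&(P[:,0]<.595)),line((P[:,1]>.106)&(P[:,1]<.156))]
ang=[np.degrees(np.arctan2(d[0],d[1])) for d,_ in L]  # from +y towards +x
def X(a,b): t=np.linalg.solve(np.c_[a[0],-b[0]],b[1]-a[1]);return a[1]+a[0]*t[0]
c1,c2=X(L[0],L[1]),X(L[1],L[2]);R=.04
def arc(c,i):
    h=np.radians(ang[i+1]-ang[i])/2;t=R*np.tan(abs(h));return t,R*abs(2*h)
tip=L[0][1]+L[0][0]*((-.072-L[0][1][1])/L[0][0][1]);t1,a1=arc(c1,0);t2,a2=arc(c2,1)
stop=L[2][1]+L[2][0]*((.1668-L[2][1][1])/L[2][0][1])
seg=[np.linalg.norm(c1-tip)-t1,a1,np.linalg.norm(c2-c1)-t1-t2,a2,np.linalg.norm(stop-c2)-t2]
S=np.r_[0,np.cumsum(seg)]
def at(s):
    i=int(np.clip(np.searchsorted(S,s,side="right")-1,0,4));q=s-S[i]
    if i==0:return tip+L[0][0]*q,ang[0]
    if i==2:return c1+L[1][0]*(t1+q),ang[1]
    if i==4:return c2+L[2][0]*(t2+q),ang[2]
    j=0 if i==1 else 1;c=(c1,c2)[j];d=L[j][0];b=c-d*(t1,t2)[j];sg=np.sign(ang[j+1]-ang[j]);n=sg*np.array([d[1],-d[0]]);f=q/R
    return b+R*(d*np.sin(f)+n*(1-np.cos(f))),ang[j]+sg*np.degrees(f)
OFF=.0068
def pose(s): # TCP xy and yaw
    c,a=at(s);psi=180-a;e=np.array([np.cos(np.radians(psi)),np.sin(np.radians(psi))]);return c+OFF*e,psi
if __name__=="__main__":
    print("ang",np.round(ang,1),"tip",tip.round(4),"stop",stop.round(4),"S",S.round(3))
    o=env.get_obs();t=o["tool_pos"][:2];y=o["tool_rot"][2]%360;Y=np.radians(y)
    ss=np.linspace(-.02,S[-1],1500);s0=ss[np.argmin([np.linalg.norm(pose(s)[0]-t) for s in ss])];q,ps=pose(s0)
    print("s now %.3f"%s0,"tcp",o["tool_pos"].round(4),"off path mm",((q-t)*1000).round(1),"yaw err",round(ps-y,1),"force",o["force"].round(1),"torque",o["wrist_torque"].round(2))
    for s in map(float,sys.argv[1:]):
        q,ps=pose(s);d=q-t;print(s,"row",round((d@[np.cos(Y),np.sin(Y)])/.04,2),round((d@[np.sin(Y),-np.cos(Y)])/.04,2),"turn",round(-(ps-y)/10,2))
E
python3 path.py .02 .03 .04 .05 .06 .065 .07
```

```text
ang [-8.1 69.8  6.9] tip [ 0.5276 -0.072 ] stop [0.6333 0.1668] S [0.    0.082 0.136 0.198 0.242 0.303]
s now 0.014 tcp [ 0.5177 -0.0594  0.1645] off path mm [1.2 0.2] yaw err 1.3 force [ 0.7 -0.4 -2.2] torque [ 0.16 -0.17  0.  ]
0.02 row -0.03 0.15 turn -0.13
0.03 row -0.02 0.4 turn -0.13
0.04 row -0.02 0.65 turn -0.13
0.05 row -0.01 0.9 turn -0.13
0.06 row -0.0 1.15 turn -0.13
0.065 row -0.0 1.28 turn -0.13
0.07 row 0.0 1.4 turn -0.13
```

>>> drive_tool(moves=[0, 0.25, 0, -0.07, 4, 0, 0.5, 0, -0.07, 4, 0, 0.75, 0, -0.07, 4, 0, 1.0, 0, -0.07, 4, 0, 1.3, 0, -0.1, 4])

```text
time_s: 8.15
tool_pos: [0.5114, -0.007, 0.1645]
tool_rot: [-180.0, 0.0, -172.2]
force: [-0.5, -0.2, -2.1]
grip_width: 0.0097
grasp_force: 49.8
```

```bash
python3 path.py .075 .08 .085 .09 .095 .1
```

```text
ang [-8.1 69.8  6.9] tip [ 0.5276 -0.072 ] stop [0.6333 0.1668] S [0.    0.082 0.136 0.198 0.242 0.303]
s now 0.067 tcp [ 0.5114 -0.007   0.1645] off path mm [0. 0.] yaw err 0.3 force [-0.5 -0.2 -2.1] torque [ 0.15 -0.15 -0.01]
0.075 row 0.0 0.21 turn -0.03
0.08 row 0.0 0.33 turn -0.03
0.085 row -0.0 0.47 turn 0.47
0.09 row -0.02 0.62 turn 1.19
0.095 row -0.06 0.76 turn 1.9
0.1 row -0.12 0.89 turn 2.62
```

>>> drive_tool(moves=[0, 0.21, 0, 0, 4, 0, 0.34, 0, 0, 4, 0, 0.48, 0, 0.5, 4, -0.02, 0.62, 0, 1.2, 4, -0.06, 0.76, 0, 1.9, 4])

```text
time_s: 8.78
tool_pos: [0.5097, 0.0227, 0.1645]
tool_rot: [-180.0, 0.0, 168.6]
force: [-1.0, 0.9, -2.5]
grip_width: 0.0095
grasp_force: 49.8
```

```bash
python3 path.py .095 .1 .105 .11 .115 .12
```

```text
ang [-8.1 69.8  6.9] tip [ 0.5276 -0.072 ] stop [0.6333 0.1668] S [0.    0.082 0.136 0.198 0.242 0.303]
s now 0.094 tcp [0.5097 0.0227 0.1645] off path mm [-0.2 -0.1] yaw err 1.3 force [-1.   0.9 -2.5] torque [ 0.08 -0.12  0.02]
0.095 row 0.0 0.02 turn -0.03
0.1 row -0.0 0.16 turn 0.69
0.105 row -0.03 0.31 turn 1.41
0.11 row -0.08 0.45 turn 2.12
0.115 row -0.14 0.58 turn 2.84
0.12 row -0.21 0.7 turn 3.55
```

>>> drive_tool(moves=[0, 0.1, 0, 0.35, 4, -0.01, 0.22, 0, 1.0, 4, -0.04, 0.34, 0, 1.6, 4, -0.08, 0.45, 0, 2.1, 4])

```text
time_s: 9.28
tool_pos: [0.5165, 0.0397, 0.1645]
tool_rot: [-180.0, 0.0, 147.6]
force: [-0.1, -0.5, -3.2]
grip_width: 0.0096
grasp_force: 49.8
```

```bash
python3 path.py .11 .115 .12 .125 .13
```

```text
ang [-8.1 69.8  6.9] tip [ 0.5276 -0.072 ] stop [0.6333 0.1668] S [0.    0.082 0.136 0.198 0.242 0.303]
s now 0.110 tcp [0.5165 0.0397 0.1645] off path mm [-0.1  0.1] yaw err -0.6 force [-0.1 -0.5 -3.2] torque [ 0.06 -0.11  0.  ]
0.11 row 0.0 -0.01 turn 0.03
0.115 row -0.01 0.14 turn 0.75
0.12 row -0.04 0.28 turn 1.46
0.125 row -0.08 0.42 turn 2.18
0.13 row -0.14 0.55 turn 2.89
```

Still no contact. I'll continue.

>>> drive_tool(moves=[-0.01, 0.12, 0, 0.65, 4, -0.03, 0.24, 0, 1.3, 4, -0.07, 0.36, 0, 1.9, 4, -0.11, 0.47, 0, 2.5, 4, -0.14, 0.55, 0, 2.9, 4])

```text
time_s: 9.9
tool_pos: [0.533, 0.0553, 0.1644]
tool_rot: [-180.0, 0.0, 118.6]
force: [-0.2, -0.7, -2.6]
grip_width: 0.0096
grasp_force: 49.8
```

```bash
python3 path.py .136 .145 .155 .165 .175 .185
```

```text
ang [-8.1 69.8  6.9] tip [ 0.5276 -0.072 ] stop [0.6333 0.1668] S [0.    0.082 0.136 0.198 0.242 0.303]
s now 0.130 tcp [0.533  0.0553 0.1644] off path mm [-0. -0.] yaw err 0.3 force [-0.2 -0.7 -2.6] torque [-0.01 -0.16 -0.02]
0.136 row -0.01 0.18 turn 0.85
0.145 row -0.05 0.4 turn 0.85
0.155 row -0.08 0.65 turn 0.85
0.165 row -0.12 0.9 turn 0.85
0.175 row -0.16 1.14 turn 0.85
0.185 row -0.19 1.39 turn 0.85
```

>>> drive_tool(moves=[-0.01, 0.18, 0, 0.85, 4, -0.05, 0.4, 0, 0.85, 4, -0.08, 0.6, 0, 0.85, 4, -0.1, 0.8, 0, 0.85, 4])

```text
time_s: 10.4
tool_pos: [0.5633, 0.0674, 0.1644]
tool_rot: [-180.0, -0.0, 110.4]
force: [-0.0, -0.5, -2.3]
grip_width: 0.0097
grasp_force: 49.8
```

```bash
python3 path.py .17 .18 .19 .195 .2 .205 .21
```

```text
ang [-8.1 69.8  6.9] tip [ 0.5276 -0.072 ] stop [0.6333 0.1668] S [0.    0.082 0.136 0.198 0.242 0.303]
s now 0.161 tcp [0.5633 0.0674 0.1644] off path mm [ 0.2 -0.3] yaw err -0.2 force [-0.  -0.5 -2.3] torque [-0.01 -0.13  0.  ]
0.17 row -0.01 0.21 turn 0.02
0.18 row -0.01 0.46 turn 0.02
0.19 row -0.01 0.71 turn 0.02
0.195 row -0.01 0.84 turn 0.02
0.2 row -0.01 0.96 turn -0.27
0.205 row 0.0 1.06 turn -0.99
0.21 row 0.02 1.16 turn -1.7
```

>>> drive_tool(moves=[-0.01, 0.25, 0, 0, 4, -0.01, 0.5, 0, 0, 4, -0.01, 0.75, 0, 0, 4, -0.01, 0.96, 0, -0.3, 4, 0, 1.06, 0, -1.0, 4])

```text
time_s: 11.02
tool_pos: [0.6033, 0.0824, 0.1644]
tool_rot: [180.0, -0.0, 120.5]
force: [0.1, 0.4, -3.4]
grip_width: 0.0095
grasp_force: 49.8
```

```bash
python3 path.py .205 .21 .215 .22 .225 .23
```

```text
ang [-8.1 69.8  6.9] tip [ 0.5276 -0.072 ] stop [0.6333 0.1668] S [0.    0.082 0.136 0.198 0.242 0.303]
s now 0.205 tcp [0.6033 0.0824 0.1644] off path mm [ 0.1 -0.1] yaw err 0.4 force [ 0.1  0.4 -3.4] torque [ 0.05 -0.14 -0.02]
0.205 row -0.0 -0.01 turn 0.03
0.21 row 0.0 0.09 turn -0.69
0.215 row 0.02 0.2 turn -1.4
0.22 row 0.05 0.3 turn -2.12
0.225 row 0.1 0.39 turn -2.84
0.23 row 0.15 0.48 turn -3.55
```

>>> drive_tool(moves=[0, 0.1, 0, -0.7, 4, 0.02, 0.2, 0, -1.4, 4, 0.05, 0.3, 0, -2.1, 4, 0.1, 0.39, 0, -2.8, 4])

```text
time_s: 11.52
tool_pos: [0.6145, 0.0934, 0.1644]
tool_rot: [-180.0, -0.0, 148.5]
force: [0.2, -0.1, -1.9]
grip_width: 0.0095
grasp_force: 49.8
```

```bash
python3 path.py .225 .23 .235 .24 .245 .25 .26
```

```text
ang [-8.1 69.8  6.9] tip [ 0.5276 -0.072 ] stop [0.6333 0.1668] S [0.    0.082 0.136 0.198 0.242 0.303]
s now 0.225 tcp [0.6145 0.0934 0.1644] off path mm [ 0.1 -0. ] yaw err -0.1 force [ 0.2 -0.1 -1.9] torque [ 0.07 -0.11 -0.02]
0.225 row -0.0 0.01 turn -0.04
0.23 row 0.01 0.11 turn -0.75
0.235 row 0.03 0.21 turn -1.47
0.24 row 0.06 0.31 turn -2.19
0.245 row 0.11 0.42 turn -2.46
0.25 row 0.16 0.53 turn -2.46
0.26 row 0.26 0.76 turn -2.46
```

>>> drive_tool(moves=[0.01, 0.11, 0, -0.75, 4, 0.03, 0.21, 0, -1.5, 4, 0.06, 0.31, 0, -2.2, 4, 0.11, 0.42, 0, -2.5, 4, 0.16, 0.53, 0, -2.5, 4])

```text
time_s: 12.15
tool_pos: [0.62, 0.1149, 0.1643]
tool_rot: [180.0, -0.0, 173.3]
force: [0.5, -0.1, -1.9]
grip_width: 0.0096
grasp_force: 49.8
```

```bash
python3 path.py .25 .255 .26 .265; python3 look.py r
```

```text
ang [-8.1 69.8  6.9] tip [ 0.5276 -0.072 ] stop [0.6333 0.1668] S [0.    0.082 0.136 0.198 0.242 0.303]
s now 0.250 tcp [0.62   0.1149 0.1643] off path mm [ 0.2 -0.1] yaw err -0.1 force [ 0.5 -0.1 -1.9] torque [ 0.18 -0.16 -0.02]
0.25 row -0.0 0.0 turn 0.01
0.255 row -0.01 0.13 turn 0.01
0.26 row -0.01 0.25 turn 0.01
0.265 row -0.01 0.38 turn 0.01
[0.62002202 0.11487077 0.16433474] [ 1.79990880e+02 -1.75304568e-02  1.73267263e+02] [ 27.  26. -52.  89.  21.  75.  55.] 12.15 [ 0.5 -0.1 -1.9]
253 [0.5883 0.0901 0.108 ] [0.6684 0.1759 0.1935] 378.4110671936759 169.83794466403162
normal [ 0.11932254  0.99244335 -0.02860632] [0.00503607 0.01695013 0.0251452 ]
crop origin 308 94
```

View pics/rc.png

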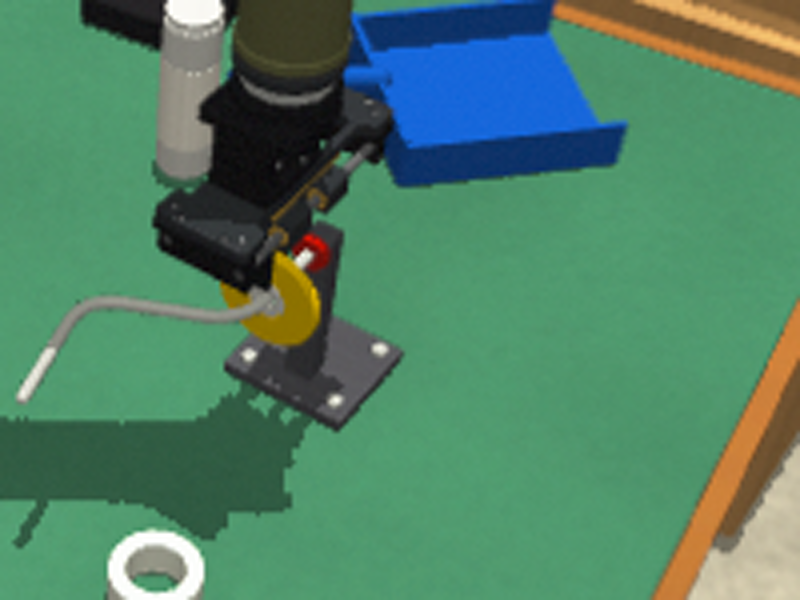

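The crop shows the roller threaded past both bends at crop (270,300), with the red stop ahead at crop (315,250). The fingertips sit about level with the top of the stop, so I'll loosen, rise 8 mm and regrip higher before the last stretch.

>>> drive_tool(moves=[0, 0, 0, 0, 20, 0, 0, 0, 0, 20, 0, 0, 0, 0, 20, 0, 0, -0.2, 0, 20, 0, 0, -0.2, 0, 20])

```text
time_s: 12.88
tool_pos: [0.6203, 0.115, 0.1737]
tool_rot: [180.0, 0.1, 173.3]
force: [-0.0, -0.2, -0.3]
grip_width: 0.0202
grasp_force: 0.0
```

>>> drive_tool(moves=[0, 0, 0, 0, 4, 0, 0, 0, 0, 4, 0, 0, 0, 0, 4, 0, 0, 0, 0, 4], squeeze=20)

```text
time_s: 13.38
tool_pos: [0.6196, 0.1147, 0.1725]
tool_rot: [-180.0, -0.0, 173.3]
force: [-0.8, 0.2, 0.5]
grip_width: 0.0102
grasp_force: 19.9
```

```bash
python3 path.py .26 .27 .28 .285 .29 .295
```

```text
ang [-8.1 69.8  6.9] tip [ 0.5276 -0.072 ] stop [0.6333 0.1668] S [0.    0.082 0.136 0.198 0.242 0.303]
s now 0.250 tcp [0.6196 0.1147 0.1725] off path mm [ 0.6 -0.2] yaw err -0.2 force [-0.8  0.2  0.5] torque [ 0.08 -0.12  0.03]
0.26 row -0.02 0.26 turn 0.02
0.27 row -0.02 0.51 turn 0.02
0.28 row -0.02 0.76 turn 0.02
0.285 row -0.02 0.88 turn 0.02
0.29 row -0.02 1.01 turn 0.02
0.295 row -0.02 1.13 turn 0.02
```

>>> drive_tool(moves=[0, 0.2, -0.04, 0, 4, 0, 0.4, -0.04, 0, 4, 0, 0.6, -0.04, 0, 4, 0, 0.8, -0.04, 0, 4, 0, 1.0, -0.04, 0, 4])

```text
time_s: 14.0
tool_pos: [0.6243, 0.1553, 0.174]
tool_rot: [-180.0, -0.0, 173.3]
force: [0.1, -0.3, -2.5]
grip_width: 0.01
grasp_force: 19.9
```

>>> drive_tool(moves=[0, 0.05, 0, 0, 4, 0, 0.1, 0, 0, 4, 0, 0.1, 0, 0, 4])

```text
time_s: 14.38
tool_pos: [0.6249, 0.1583, 0.1741]
tool_rot: [-180.0, -0.0, 173.3]
force: [-0.5, 0.1, -2.3]
grip_width: 0.0097
grasp_force: 19.9
```

>>> drive_tool(moves=[0, 0.03, 0, 0, 4, 0, 0.06, 0, 0, 4, 0, 0.08, 0, 0, 4, 0, 0.08, 0, 0, 4])

```text
time_s: 14.88
tool_pos: [0.6251, 0.1618, 0.1741]
tool_rot: [-180.0, -0.0, 173.3]
force: [-0.1, 0.0, -2.3]
grip_width: 0.0099
grasp_force: 19.9
```

>>> drive_tool(moves=[0, 0.03, 0, 0, 4, 0, 0.05, 0, 0, 4, 0, 0.05, 0, 0, 4])

```text
time_s: 15.25
tool_pos: [0.6254, 0.1626, 0.1741]
tool_rot: [-179.9, -0.0, 173.3]
force: [-0.7, -3.7, -1.0]
grip_width: 0.0097
grasp_force: 19.9
```

>>> drive_tool(moves=[0, 0.03, 0, 0, 4, 0, 0.05, 0, 0, 4, 0, 0.05, 0, 0, 4])

```text
time_s: 15.62
tool_pos: [0.6255, 0.1629, 0.1741]
tool_rot: [-179.7, -0.0, 173.2]
force: [-2.8, -6.6, 1.2]
grip_width: 0.0098
grasp_force: 20.0
```

Firm contact on the stop. I'll lower the roller onto the rod and release.

>>> drive_tool(moves=[0, 0, 0.04, 0, 4, 0, 0, 0.04, 0, 22, 0, 0, 0.04, 0, 22, 0, 0, 0.04, 0, 22, 0, 0, 0.04, 0, 22])

```text
time_s: 16.25
tool_pos: [0.6256, 0.1664, 0.1727]
tool_rot: [180.0, 0.0, 173.4]
force: [-0.7, -0.0, -0.2]
grip_width: 0.0215
grasp_force: 0.0
```

Run:
```python
from h import *
o,p,d,m,T=shot("top","t3"); print(o["tool_pos"],o["force"],o["grip_width"],o["time_s"])
o,p,d,m,T=shot("scene","s3")
hsv=cv2.cvtColor(p,cv2.COLOR_RGB2HSV)
y=((hsv[...,0]>23)&(hsv[...,0]<34)&(hsv[...,1]>150)&(hsv[...,2]>60))&(d>0)
v,u=np.nonzero(y);X=bydepth(m,T,np.c_[u,v],d);k=np.linalg.norm(X-[.633,.16,.15],axis=1)<.06;X=X[k]
e=np.array([.12,.993,0]);q=X@e-np.array([.6333,.1668,.15])@e;w,V=np.linalg.eigh(np.cov(X.T));print(len(X),"face rel stop face mm",np.percentile(q*1000,[10,50,90]),"n",V[:,0])
```

```text
[0.62560835 0.16640057 0.17268251] [-0.6570855  -0.01948519 -0.16506915] 0.021482146338758498 16.25
291 face rel stop face mm [-12.50578539  -9.84271427  -6.33420925] n [ 0.10603696  0.99391719 -0.02974531]
```

>>> drive_tool(moves=[0, 0.03, 0, 0, 22, 0, 0.06, 0, 0, 22, 0, 0.06, 0, 0, 22])

```text
time_s: 16.73
tool_pos: [0.6259, 0.1683, 0.1725]
tool_rot: [180.0, -0.0, 173.3]
force: [-0.1, 0.9, 0.2]
grip_width: 0.0221
grasp_force: 0.0
```

>>> drive_tool(moves=[0, 0.03, 0, 0, 22, 0, 0.05, 0, 0, 22, 0, 0.05, 0, 0, 22])

```text
time_s: 17.1
tool_pos: [0.6262, 0.1692, 0.1726]
tool_rot: [-179.9, -0.0, 173.3]
force: [-0.8, -1.9, 1.3]
grip_width: 0.0221
grasp_force: 1.2
```

The finger contacts the roller where it stood when it was seated, so it is home. I'll centre the fingers and lift away.

>>> drive_tool(moves=[0, -0.1, 0, 0, 22, 0, -0.14, 0, 0, 22, 0, -0.14, -0.5, 0, 22, 0, -0.14, -1.4, 0, 22, 0, -0.14, -2.4, 0, 22])

```text
time_s: 17.73
tool_pos: [0.6254, 0.1649, 0.2707]
tool_rot: [180.0, 0.0, 173.3]
force: [0.5, -1.0, 0.5]
grip_width: 0.0218
grasp_force: 0.0
```

>>> drive_tool(moves=[0.5, 0, -0.5, 0, 22, 1.5, 0, -0.5, 0, 22, 2.5, 0, -0.5, 0, 22, 2.5, 0, -0.5, 0, 22])

```text
time_s: 18.23
tool_pos: [0.524, 0.1782, 0.2905]
tool_rot: [-179.9, 0.2, 173.5]
force: [0.9, -0.3, 0.0]
grip_width: 0.0221
grasp_force: 0.0
```

Run:
```python
from h import *
o,p,d,m,T=shot("scene","s4")
print(o["tool_pos"],o["time_s"])
a=p[90:220,290:480];cv2.imwrite("pics/fin.png",cv2.resize(a,None,fx=4,fy=4,interpolation=cv2.INTER_CUBIC)[:,:,::-1])
```

```text
[0.52395906 0.17817955 0.29054224] 18.225
```

View pics/fin.png

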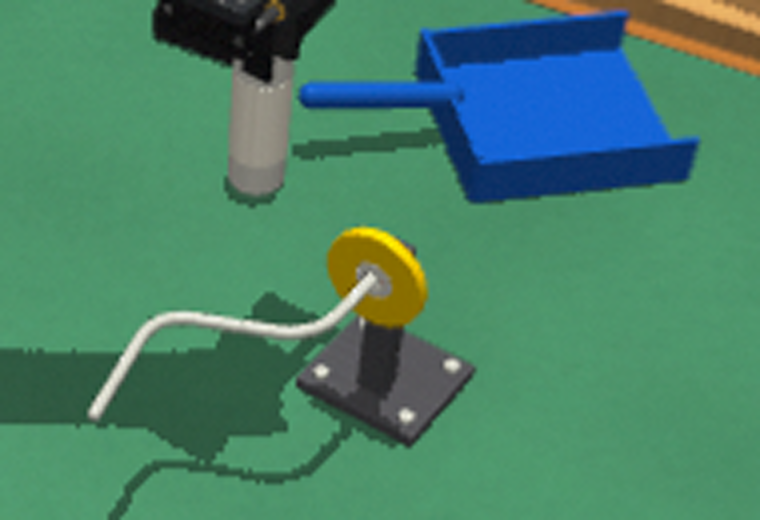

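The picture shows the roller hanging upright at the stop, at crop (375,275), with the rod through its bore and the gripper clear.

```bash
python3 -c "
from cell import env
print(env.sign_off())"
```

```text
the job is handed in; nothing more can be done
None
```

The yellow roller is hanging on the rail, home against the red stop, and the job was handed in at about 18 s. One mistyped move pressed it down into its cradle for a moment during pickup, shifting it in the grip. No reading while sliding it along the rail and seating it showed a push over about 7 N.

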